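# Turn the top binder divider over the rings

### The job

A thick ring binder lies open on the desk with two stiff tabbed dividers on its right-hand pages. Using only the fingers' tips or outsides, without pinching it, turn the uppermost divider by its tab over the rings onto the left-hand pages, then press it gently down flat there with a fingertip and take the hand away. Leave the second divider lying on the right-hand pages, and do not shift anything else on the desk.

Things in the scene. Friction and masses are not known exactly. Their poses are not given: they have to be found in the camera images.
- binder: Thick A5 two-ring binder with dark covers, lying open, fixed. Origin on the desk under the middle of its spine; x along the spine (to the top of the pages, roughly away from the robot), y to its left-hand side, z up. The covers (3 mm thick) reach 205 mm either side of the spine and 117 mm each way along it.
- divider_top (a joint): Angle of the uppermost divider about the ring axis (rad): 0 = flat on the right-hand pages (binder's -y side), pi/2 = upright, pi = flat on the left-hand pages. It swings freely with a soft drag: let go, it sinks within about 3 s to the side it leans to. Lifting it at the tab takes under 2 N.
- divider_top_tab (a point): Middle of the outer edge of the uppermost divider's tab; moves with it. Tab: 46 mm wide along the spine, 14 mm deep, 2.5 mm thick; its edge is 190 mm from the ring axis, at x = +70 mm of the binder. At 0 its middle plane is 42 mm above the desk; beneath it is free space down to the cover, and inwards for 21 mm to the paper block.
- divider_top_mid (a point): Middle of the sheet of the uppermost divider, a stiff pale grey plastic sheet 210 mm along the spine, 2.5 mm thick, about 70 g, reaching from 21 to 176 mm from the ring axis (tab not counted). This point is 98.5 mm from the ring axis; when turned over it lies on the left-hand pages 38 mm above the desk.
- divider_second (a joint): Angle of the second divider, of the same shape, which lies 3.5 mm (plane to plane) beneath the uppermost one on the right-hand pages; 0 = flat there. It stays.
- divider_second_tab (a point): Middle of the outer edge of the second divider's tab: as the first tab, but at x = +5 mm of the binder, so a 19 mm gap lies between the two tabs; between and beside the tabs the plain edge of both dividers stands 176 mm from the ring axis.
- ring_axis (a point): Middle of the axis about which both dividers turn: 40 mm above the desk, over the spine, parallel to the binder's x. Steel rings at x = -40 and +40 mm, tops 74 mm above the desk. On each side lies a paper block 210 mm long, its top 36 mm above the desk, its outer edge 169 mm from the axis at the top, 154 mm at the bottom.
- calculator: Flat dark desk calculator 150 x 100 x 18 mm on the desk to the right of the binder's lower half. Loose, origin under its middle.
- stapler: Black stapler 125 x 34 x 52 mm on the desk to the left of the binder. Loose, origin under its middle.
- pen: White ballpoint pen, 125 mm long, 10 mm thick, lying along the left edge of the binder. Loose, origin under its middle.
- eraser: Eraser 43 x 18 x 12 mm beyond the binder's upper edge. Loose, origin under its middle.
- seal_stamp: Black seal stamp standing on end, 24 mm across, 66 mm tall, beyond the binder's upper edge. Loose, origin under its middle.
- bottle: Clear empty drinks bottle, 66 mm across, 208 mm tall, beyond or to the left of the binder. Loose, origin under its middle.
- mug: White mug, 82 mm across, 92 mm tall, beyond or to the left of the binder. Loose, origin under its middle.

How it is judged:
By the outcome, as a careful person would: the job done as asked, in the order asked, and still so for the second after the job is handed in, with the robot touching nothing.
It also fails if it takes over 51 s, if anything falls off the work surface, if the arm or the gripper's body presses on something with over 40 N, if the wrist force passes 120 N, or if a joint passes its speed limit or range.

### The arm

A 7-joint arm with a two-finger parallel gripper is mounted at the origin on the work surface. World frame = base frame: x ahead of the robot, y to its left, z up, the work surface at z = 0. Lengths are in m, angles in rad, forces in N, time in s.
With the tool pointing down it reaches from about 0.4 to 0.85 m from the base axis. Payload 10.4 kg.
Tool frame: the origin (TCP) lies between the finger pads; the fingertips stand 19 mm ahead of it and the grasp point (between the pads) is the TCP; z points along the fingers, x is the direction in which the jaws open and shut, and the axes are right-handed (so a half turn about z gives the same grasp; the last joint's range is limited). The gripper opens to 87 mm and grips with 3 to 60 N. Pads are 19 mm wide; open, the fingers measure 117 mm over their backs; the gripper's body (75 mm by 190 mm) begins 51 mm behind the grasp point.
Start: joints at [1.323, 0.332, -0.065, 1.46, 0.022, 1.35, -0.088], TCP at [0.139, -0.609, 0.242] pointing down, gripper open.
Joint ranges: [-2.6, 2.6], [-0.5, 2.12], [-1.47, 1.34], [0.16, 2.42], [-1.27, 4.41], [0.06, 2.06], [-2.6, 2.6]. Speed limits (rad/s): [2.22, 2.22, 2.79, 2.79, 3.14, 3.14, 3.14].

### API

Orientations are given as a unit quaternion [x, y, z, w].
In Python, from bench import * gives the robot as it stands.
- The arm moves only by the tool step_arm, never from a script. Its argument "commands" is a list of rows, each a list of 6 numbers: the shift along the tool's x, y, z in m, then the turn, a rotation vector about the tool's x, y, z in rad. In form: [[tx, ty, tz, rx, ry, rz], ...]. A call has 1 to 12 rows; each row shifts and turns the commanded pose from where the row before left it, along the tool's axes as they then stand; what a row does not reach is not made up. A row lasts 1/10 s, in which the tool goes at most 50 mm and 8.59 degrees, less where a joint would pass 70% of its speed; a pose out of reach is approached as far as the arm can. A call with a gripper value outside its range is refused whole. "gripper" is the opening, from 0 (shut) to 1 (fully open), set as the call begins (left out, the last holds). The fingers move at their own pace and stop on an object; "grip_force" is the grip in N (left out, the last holds). Time passes only in rows, so rows that do not move let the fingers close. It gives the time, the measured TCP pose, the force and the opening at its end, in the units of the state.
- read_state(): the state, without advancing time (a new reading comes with each control period).
- camera(name): name is "scene" or "top" or "wrist"; returns the picture (480x640x3 uint8, red, green, blue); there is no depth.
- get_calibration(name): a dict with "fx", "fy", "cx", "cy" (pixels), "R" (3x3) and "t" (3): a world point X has camera coordinates R X + t. Camera axes: x right, y down, z forward; pixel columns grow to the right and rows downward; lengths in m; the calibration is good to about 2 mm. A picture is of the moment at which its call begins: read the wrist's pose just before it. get_calibration takes no time and is no camera call; for the wrist camera it gives the pose at the moment of the call.
- close_job(): hands the job in, once; it reports no verdict.
The state is a dict: "time": time; "joint_positions": joint angles; "joint_vel": joint speeds; "joint_torque": joint torques, N m; "ee_pos": TCP position; "eef_rot": TCP orientation; "ft_force": force on the tool from outside, world axes, zero at the start; "torque": the same for the moment, N m; "width": finger opening in m.
Only numpy, scipy, OpenCV 4.12 (cv2) and the standard library are available. Lean on these libraries where they do the work, as an engineer would, in place of code of your own. Each camera call takes 0.05 s, during which the arm holds its last target. There are 200 camera calls.

## Working session

There is one attempt and no reset: what is moved stays moved. The work goes in short steps, Python scripts to look and compute and a tool call to move; the robot and the scene stay as the last step left them, time stands still between calls to the robot, and variables do not carry over. Pictures are saved under pics/ and viewed, on a budget of 10 in all, crops included, one or two more only if the job needs it, and the job is handed in when it is done.

Besides the shell and the picture viewer there is one more tool, called after ">>>" in YAML: its name, and indented under it one key for each argument. step_arm: Moves the arm, as the interface text tells. Its arguments: {"type":"object","properties":{"commands":{"type":"array","items":{"type":"array","items":{"type":"number"}}},"gripper":{"type":"number"},"grip_force":{"type":"number"}},"required":["commands"]}

```bash
mkdir -p pics; ls
python3 - <<'E'
from bench import *
import cv2
s=read_state(); print(s)
for n in("scene","top"):
    print(n,get_calibration(n)); cv2.imwrite(f"pics/{n}0.png",camera(n)[:,:,::-1])
E
```

```text
pics
{'time': 0.0, 'joint_positions': array([ 1.3234253 ,  0.33287305, -0.06466225,  1.46093586,  0.02160627,
        1.34988221, -0.08852555]), 'joint_vel': array([-2.25550130e-04, -6.93147664e-04,  2.99584845e-04,  1.24349234e-04,
       -2.00781990e-04, -6.98102635e-04,  9.44319536e-05]), 'joint_torque': array([-5.72412773e-04, -6.23252821e+01,  2.44193774e-02, -3.89898384e+01,
       -6.14188076e-02,  3.97506205e-02,  1.48366726e-04]), 'ee_pos': array([ 0.13919554, -0.60894131,  0.24075569]), 'eef_rot': array([ 7.81934955e-01, -6.23359634e-01, -5.73412648e-04, -4.04216877e-04]), 'ft_force': array([-0.02432278, -0.06966544,  1.33254915]), 'torque': array([0.0464826 , 0.00306226, 0.0547266 ]), 'width': 0.08706508082634318}
scene {'fx': 473.23508909255565, 'fy': 473.23508909255565, 'cx': 319.5211705881797, 'cy': 239.60800697517544, 'R': array([[-0.29302213,  0.95604231,  0.01100575],
       [ 0.70588128,  0.22408439, -0.67195074],
       [-0.64487956, -0.18912769, -0.74051406]]), 't': array([ 0.1244238 , -0.33296814,  1.26244671])}
top {'fx': 588.8789282067521, 'fy': 588.8789282067521, 'cx': 319.632142908296, 'cy': 234.30711237366341, 'R': array([[ 0.00573847, -0.99981908,  0.01813489],
       [-0.99799961, -0.00686794, -0.06284587],
       [ 0.06295905, -0.01773798, -0.99785847]]), 't': array([0.03606181, 0.55501669, 1.43683498])}
```

View pics/top0.png

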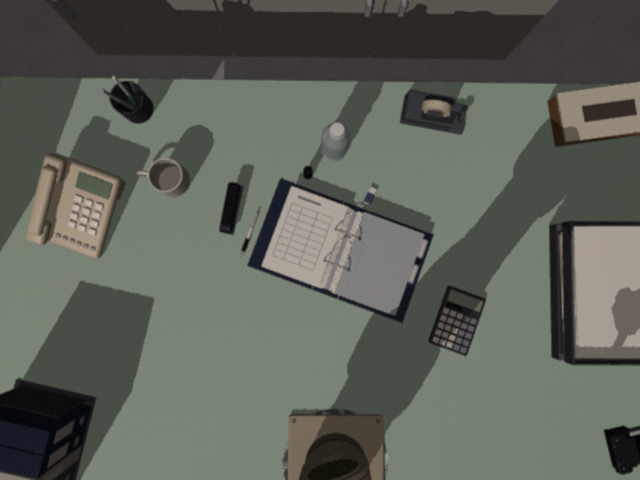

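View pics/scene0.png

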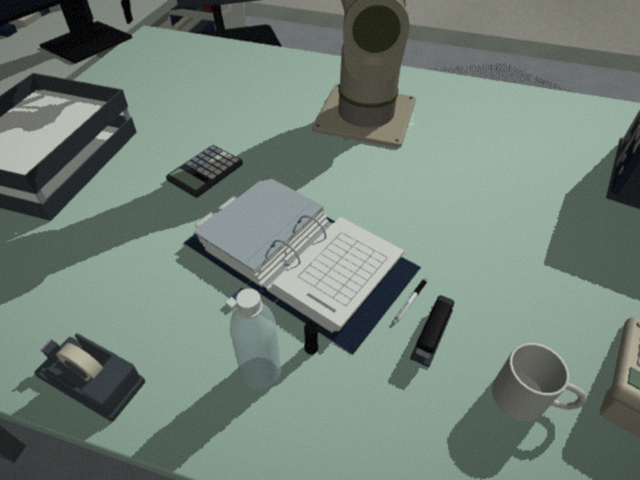

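The top view shows the binder with cover corners near (285,180), (433,235), (403,320) and (250,265). The tabs are on its right edge at about (419,247) and (413,272). The scene view agrees. I'll enlarge the tabs and binder corners.

Run:
```python
import cv2,numpy as np
a=cv2.imread("pics/top0.png")[165:335,240:445]
a=cv2.convertScaleAbs(cv2.resize(a,None,fx=3.5,fy=3.5,interpolation=cv2.INTER_CUBIC),alpha=1.6,beta=10)
cv2.imwrite("pics/topc.png",a); print(a.shape)
```

```text
(595, 718, 3)
```

View pics/topc.png

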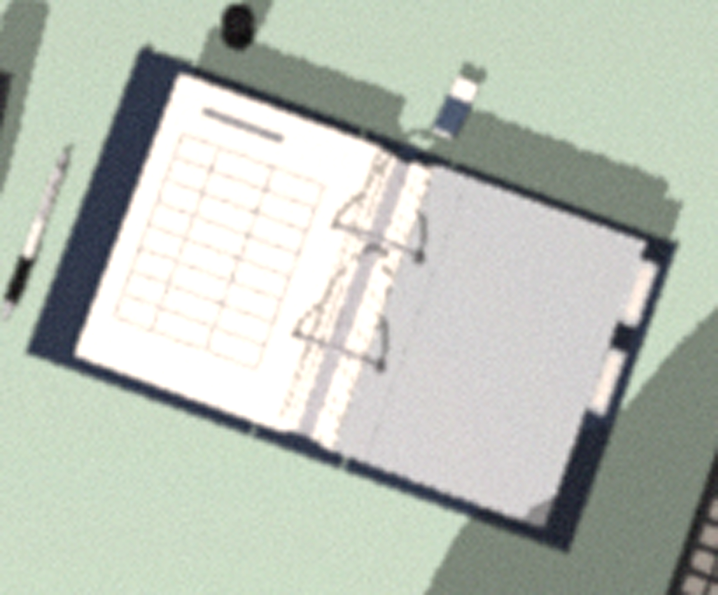

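The crop shows cover corners at (147,47), (676,243), (568,550) and (30,352). The upper tab's outer edge runs from (657,265) to (635,325), and the second tab's from (625,352) to (603,415).

```bash
cat > h.py <<'E'
from bench import *
import cv2,numpy as np
from scipy.spatial.transform import Rotation as Ro
from scipy.optimize import least_squares
def ray(c,uv):
    R,t=np.array(c["R"]),np.array(c["t"])
    return -R.T@t, R.T@np.array([(uv[0]-c["cx"])/c["fx"],(uv[1]-c["cy"])/c["fy"],1])
def onz(c,uv,z):
    o,d=ray(c,uv); return o+d*(z-o[2])/d[2]
def proj(c,X):
    q=np.array(c["R"])@X+np.array(c["t"]); return np.array([c["fx"]*q[0]/q[2]+c["cx"],c["fy"]*q[1]/q[2]+c["cy"]])
E
python3 - <<'E'
from h import *
T=get_calibration("top");S=get_calibration("scene")
u=lambda p:np.array(p)/3.5+[240,165]-.35
loc=[[.117,.205,.003],[.117,-.205,.003],[-.117,-.205,.003],[-.117,.205,.003]]
tab=[[.070,-.19,.042],[.005,-.19,.042]]
im=[(T,u(p)) for p in[(147,47),(676,243),(568,550),(30,352),(646,295),(614,384)]]
L=np.array(loc+tab+[loc[0],loc[3]]); im+=[(S,np.array([352,353])),(S,np.array([420,265]))]
W=lambda p,X:Ro.from_euler('z',p[2]).apply(X)+[p[0],p[1],0]
f=lambda p:np.concatenate([proj(c,W(p,X))-q for X,(c,q) in zip(L,im)])
r=least_squares(f,[.6,0,-.35]);print(r.x,r.fun.reshape(-1,2).round(1))
print("tabs",W(r.x,np.array(tab)),"scene px",[proj(S,W(r.x,np.array(t))) for t in tab])
for n,p,z in[("stamp",(237,25),.066),("eraser",(455,108),.012),("pen",(40,230),.01),("calc",(710,470),.018)]: 
    X=onz(T,u(p),z); print(n,Ro.from_euler('z',-r.x[2]).apply(X-[r.x[0],r.x[1],0]).round(3))
a=cv2.imread("pics/scene0.png")[170:370,160:440]
cv2.imwrite("pics/scenec.png",cv2.convertScaleAbs(cv2.resize(a,None,fx=2.85,fy=2.85,interpolation=cv2.INTER_CUBIC),alpha=1.5))
np.save("binder.npy",r.x)
E
```

```text
[ 0.51742778 -0.0137649  -0.34533921] [[-1.7 -0.3]
 [ 1.   0. ]
 [ 0.5  0.8]
 [-1.1  0.4]
 [ 0.7  0.1]
 [ 1.  -0.1]
 [-0.1  0.2]
 [ 0.2  0.9]]
tabs [[ 0.51897701 -0.21624354  0.042     ]
 [ 0.45781457 -0.19424001  0.042     ]] scene px [array([201.44841757, 217.74696514]), array([224.68141701, 199.93680272])]
stamp [0.145 0.142 0.066]
eraser [ 0.151 -0.021  0.012]
pen [-0.032  0.226  0.01 ]
calc [-0.028 -0.276  0.018]
```

View pics/scenec.png

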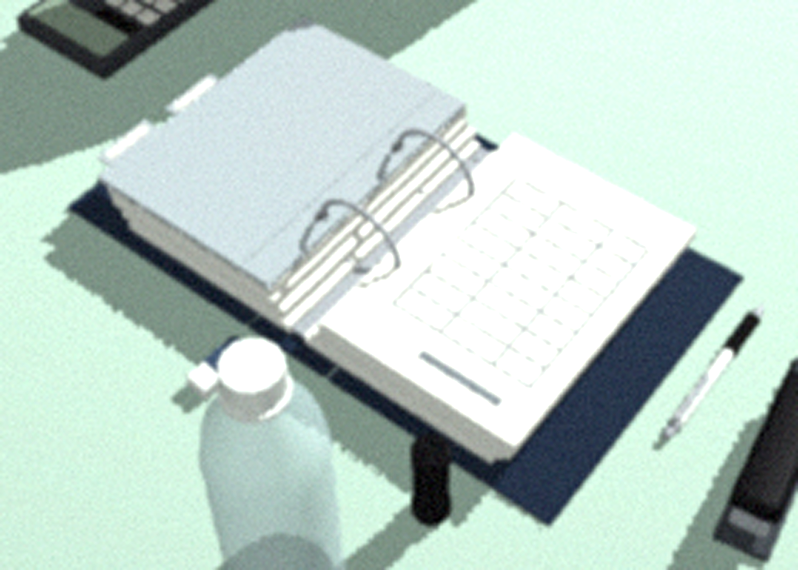

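```bash
cat >> h.py <<'E'
B=np.load("binder.npy")
def b2w(X): return Ro.from_euler('z',B[2]).apply(X)+[B[0],B[1],0]
def w2b(X): return Ro.from_euler('z',-B[2]).apply(np.array(X)-[B[0],B[1],0])
def orient(beta):   # tool z = down tilted to binder +y by beta deg, tool x = binder x
    b=np.radians(beta); z=np.array([0,np.sin(b),-np.cos(b)]); x=np.array([1.,0,0]); y=np.cross(z,x)
    return Ro.from_euler('z',B[2])*Ro.from_matrix(np.column_stack([x,y,z]))
def edge2tcp(e,beta): # binder pos of inner-upper tip edge -> world TCP
    b=np.radians(beta); z=np.array([0,np.sin(b),-np.cos(b)]); n=np.array([0,np.cos(b),np.sin(b)])
    return b2w(np.array(e)-.019*z-.0095*n)
def tcp2edge(p,R):
    R=R.as_matrix(); return w2b(p+.019*R[:,2]-.0095*R[:,1])
def rows(p,R,p2,R2,n):
    r=(R.inv()*R2).as_rotvec()/n
    M=sum(Ro.from_rotvec(k*r).as_matrix() for k in range(n))
    t=np.linalg.solve(M,R.inv().apply(p2-p)); return np.r_[t,r].round(4)
def cur():
    s=read_state(); return s,np.array(s["ee_pos"]),Ro.from_quat(s["eef_rot"])
E
python3 - <<'E'
from h import *
T=get_calibration("top")
for p in[(452,287),(430,343),(333,155),(370,205),(166,180),(550,225),(550,360)]: print(p,w2b(onz(T,p,.01)).round(3),onz(T,p,.01).round(3))
s,p,R=cur(); print(orient(50).as_matrix().round(2), edge2tcp([.07,-.25,.10],50))
print(rows(p,R,edge2tcp([.07,-.30,.20],50),orient(0),12))
print(rows(edge2tcp([.07,-.30,.20],50),orient(0),edge2tcp([.07,-.26,.12],50),orient(50),10))
E
```

```text
(452, 287) [ 0.008 -0.29   0.01 ] [ 0.427 -0.289  0.01 ]
(430, 343) [-0.14  -0.284  0.01 ] [ 0.289 -0.234  0.01 ]
(333, 155) [0.216 0.1   0.01 ] [0.754 0.007 0.01 ]
(370, 205) [ 0.13 -0.03  0.01] [ 0.629 -0.086  0.01 ]
(166, 180) [0.013 0.468 0.01 ] [0.688 0.422 0.01 ]
(550, 225) [ 0.238 -0.47   0.01 ] [ 0.583 -0.537  0.01 ]
(550, 360) [-0.078 -0.577  0.01 ] [ 0.249 -0.53   0.01 ]
[[ 0.94 -0.22  0.26]
 [-0.34 -0.6   0.72]
 [ 0.   -0.77 -0.64]] [ 0.49167187 -0.29214268  0.10493554]
[ 0.0002 -0.0374  0.003  -0.      0.0001 -0.0834]
[ 0.     -0.0007  0.0092  0.0873  0.     -0.    ]
```

>>> step_arm:
  commands:
    - [0.0002,-0.0374,0.003,0,0,-0.0834]
    - [0.0002,-0.0374,0.003,0,0,-0.0834]
    - [0.0002,-0.0374,0.003,0,0,-0.0834]
    - [0.0002,-0.0374,0.003,0,0,-0.0834]
    - [0.0002,-0.0374,0.003,0,0,-0.0834]
    - [0.0002,-0.0374,0.003,0,0,-0.0834]
    - [0.0002,-0.0374,0.003,0,0,-0.0834]
    - [0.0002,-0.0374,0.003,0,0,-0.0834]
    - [0.0002,-0.0374,0.003,0,0,-0.0834]
    - [0.0002,-0.0374,0.003,0,0,-0.0834]
    - [0.0002,-0.0374,0.003,0,0,-0.0834]
    - [0.0002,-0.0374,0.003,0,0,-0.0834]
  gripper: 0
  grip_force: 10

```text
time: 1.3
ee_pos: [0.4751, -0.3377, 0.205]
eef_rot: [0.985, -0.17, -0.0, -0.0]
ft_force: [0.3, -0.4, -0.5]
width: 0.0024
```

>>> step_arm:
  commands:
    - [0,-0.0007,0.009,0.0873,0,0]
    - [0,-0.0007,0.009,0.0873,0,0]
    - [0,-0.0007,0.009,0.0873,0,0]
    - [0,-0.0007,0.009,0.0873,0,0]
    - [0,-0.0007,0.009,0.0873,0,0]
    - [0,-0.0007,0.009,0.0873,0,0]
    - [0,-0.0007,0.009,0.0873,0,0]
    - [0,-0.0007,0.009,0.0873,0,0]
    - [0,-0.0007,0.009,0.0873,0,0]
    - [0,-0.0007,0.009,0.0873,0,0]

```text
time: 2.3
ee_pos: [0.4878, -0.3022, 0.1271]
eef_rot: [0.892, -0.156, 0.073, -0.418]
ft_force: [-0.1, 0.3, -0.6]
width: -0.0001
```

Run:
```python
from h import *
s,p,R=cur(); print(s["time"],p,R.as_matrix().round(2),tcp2edge(p,R),s["joint_positions"].round(2),s["width"],s["ft_force"])
np.save("wc.npy",get_calibration("wrist"),allow_pickle=True); cv2.imwrite("pics/w1.png",cv2.convertScaleAbs(camera("wrist")[:,:,::-1],alpha=1.5))
```

```text
2.3 [ 0.48777889 -0.3021638   0.12709701] [[ 0.94 -0.22  0.26]
 [-0.34 -0.6   0.72]
 [-0.   -0.77 -0.64]] [ 0.06974393 -0.26072924  0.12223781] [ 1.23  0.71 -0.51  1.5  -0.46  1.42  0.58] -9.855022685004557e-05 [-0.062085    0.29933201 -0.55727081]
```

View pics/w1.png

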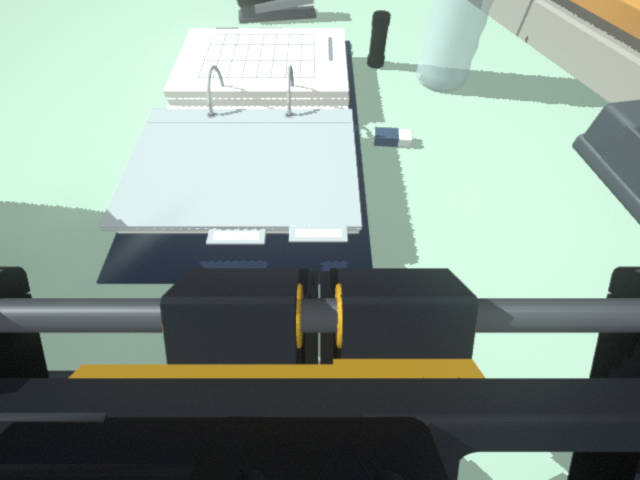

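The wrist view shows the top tab's outer edge from (290,241) to (347,241), middle about (319,240), and the second tab at (208–265,243). I'll triangulate these with the top view.

Run:
```python
from h import *
C=np.load("wc.npy",allow_pickle=True).item();T=get_calibration("top")
s,p,R=cur()
u=lambda q:np.array(q)/3.5+[240,165]-.35
def tri(q1,q2):
    f=lambda X:np.r_[proj(C,X)-q1,proj(T,X)-q2]
    r=least_squares(f,[.5,-.2,.04]); return w2b(r.x).round(4),r.fun.round(1)
print("tab1",tri((319,240.5),u((646,295))));print("tab2",tri((236.5,242.5),u((614,384))))
for X in[[.07,-.19,.042],[.047,-.19,.042],[.093,-.19,.042],[.005,-.19,.042],[.117,-.205,.003],[-.117,-.205,.003]]: print(proj(C,b2w(np.array(X))).round(0))
for z in(-.03,0,.019):
  for y in(-.0095,.0095): print(z,y,[proj(C,p+R.apply([x,y,z])).round() for x in(-.015,0,.015)])
```

```text
tab1 (array([ 0.071 , -0.1879,  0.0431]), array([-0.2,  0. ,  0.1, -0.5]))
tab2 (array([ 0.0064, -0.1874,  0.0397]), array([-0.3,  0.1, -0. , -1. ]))
[318. 244.]
[288. 244.]
[347. 244.]
[233. 244.]
[374. 285.]
[ 94. 285.]
-0.03 -0.0095 [array([268., 324.]), array([311., 324.]), array([354., 324.])]
-0.03 0.0095 [array([270., 371.]), array([311., 371.]), array([352., 371.])]
0 -0.0095 [array([278., 290.]), array([312., 290.]), array([347., 290.])]
0 0.0095 [array([279., 329.]), array([312., 329.]), array([346., 329.])]
0.019 -0.0095 [array([282., 274.]), array([313., 274.]), array([344., 274.])]
0.019 0.0095 [array([283., 310.]), array([313., 310.]), array([343., 310.])]
```

>>> step_arm:
  commands:
    - [0,0.0084,0.0149,0,0,0]
    - [0,0.0084,0.0149,0,0,0]
    - [0,0.0084,0.0149,0,0,0]
    - [0,0.0084,0.0149,0,0,0]
    - [0,0.0084,0.0149,0,0,0]
    - [0,0.0084,0.0149,0,0,0]
    - [0,0,0,0,0,0]

```text
time: 3.05
ee_pos: [0.4996, -0.266, 0.0293]
eef_rot: [0.892, -0.156, 0.071, -0.418]
ft_force: [-0.8, 1.1, -1.1]
width: 0.0006
```

Run:
```python
from h import *
s,p,R=cur(); print(s["time"],tcp2edge(p,R),s["ft_force"])
C=get_calibration("wrist"); cv2.imwrite("pics/w2.png",cv2.convertScaleAbs(camera("wrist")[:,:,::-1],alpha=1.5))
for X in[[.07,-.188,.042],[.047,-.188,.042],[.093,-.188,.042]]: print(proj(C,b2w(np.array(X))).round(0))
```

```text
3.05 [ 0.0685223  -0.22269771  0.02440166] [-0.80200904  1.07220576 -1.11000548]
[319. 192.]
[273. 192.]
[366. 192.]
```

View pics/w2.png

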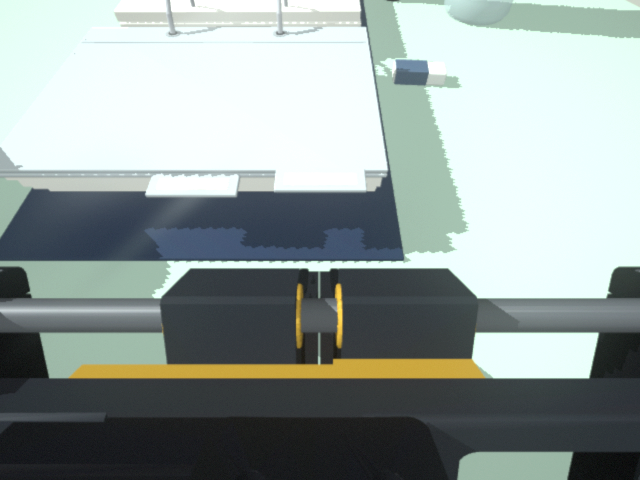

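The tab sits where predicted, at (275–366,192). Next I move in under it and lift a little.

>>> step_arm:
  commands:
    - [0,-0.0055,0.0066,0,0,0]
    - [0,-0.0055,0.0066,0,0,0]
    - [0,-0.0055,0.0066,0,0,0]
    - [0,-0.0055,0.0066,0,0,0]
    - [0,-0.0055,0.0066,0,0,0]
    - [0,0,0,0,0,0]

```text
time: 3.7
ee_pos: [0.5151, -0.2257, 0.0318]
eef_rot: [0.893, -0.155, 0.072, -0.417]
ft_force: [0.6, 0.1, 0.1]
width: 0.0005
```

>>> step_arm:
  commands:
    - [0,-0.0038,-0.0032,0,0,0]
    - [0,-0.0038,-0.0032,0,0,0]
    - [0,-0.0038,-0.0032,0,0,0]
    - [0,-0.0038,-0.0032,0,0,0]
    - [0,-0.0038,-0.0032,0,0,0]
    - [0,-0.0038,-0.0032,0,0,0]
    - [0,-0.0038,-0.0032,0,0,0]
    - [0,-0.0038,-0.0032,0,0,0]
    - [0,0,0,0,0,0]

```text
time: 4.6
ee_pos: [0.5149, -0.2278, 0.0719]
eef_rot: [0.893, -0.155, 0.073, -0.416]
ft_force: [0.2, 0.3, -0.7]
width: 0.0004
```

Run:
```python
from h import *
s,p,R=cur(); print(s["time"],tcp2edge(p,R),s["ft_force"],s["joint_positions"].round(2))
cv2.imwrite("pics/w3.png",cv2.convertScaleAbs(camera("wrist")[:,:,::-1],alpha=1.5))
```

```text
4.6 [ 0.07012139 -0.18159811  0.06695379] [ 0.22298574  0.27950931 -0.73718118] [ 1.17  0.72 -0.55  1.64 -0.49  1.24  0.59]
```

View pics/w3.png

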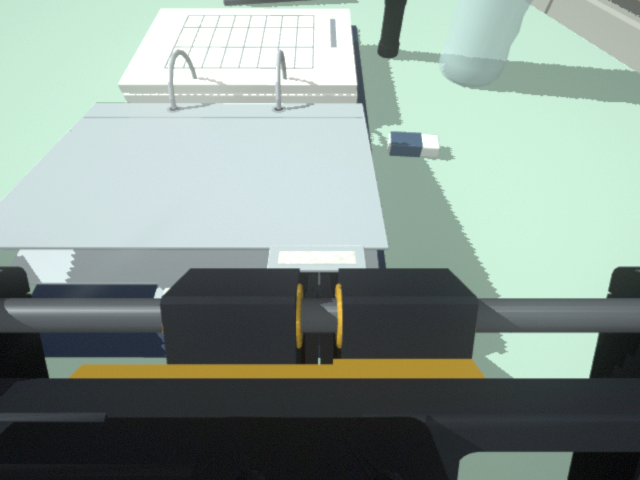

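The top divider is lifted on the fingertips, with its tab at (270–365,250–268). The second divider still lies below. Now I work out the arc.

Run:
```python
from h import *
s,p,R=cur(); e=tcp2edge(p,R)
A=np.radians(np.linspace(8.4,112,31)); r=np.r_[np.linspace(.1855,.181,8),np.full(23,.181)]
P=np.c_[np.full(31,.07),.002-r*np.cos(A),.04+r*np.sin(A)]
D=R.inv().apply(Ro.from_euler('z',B[2]).apply(np.diff(np.vstack([e,P[1:]]),axis=0)))
D[:,0]=0
for k in range(0,30,10): print([[0,round(a[1],4),round(a[2],4),0,0,0] for a in D[k:k+10]])
```

```text
[[0, np.float64(-0.0105), np.float64(-0.0053), 0, 0, 0], [0, np.float64(-0.0102), np.float64(-0.0044), 0, 0, 0], [0, np.float64(-0.0105), np.float64(-0.0037), 0, 0, 0], [0, np.float64(-0.0106), np.float64(-0.0031), 0, 0, 0], [0, np.float64(-0.0108), np.float64(-0.0024), 0, 0, 0], [0, np.float64(-0.0108), np.float64(-0.0018), 0, 0, 0], [0, np.float64(-0.0109), np.float64(-0.0011), 0, 0, 0], [0, np.float64(-0.0109), np.float64(-0.0011), 0, 0, 0], [0, np.float64(-0.0109), np.float64(-0.0004), 0, 0, 0], [0, np.float64(-0.0109), np.float64(0.0002), 0, 0, 0]]
[[0, np.float64(-0.0109), np.float64(0.0009), 0, 0, 0], [0, np.float64(-0.0108), np.float64(0.0015), 0, 0, 0], [0, np.float64(-0.0107), np.float64(0.0022), 0, 0, 0], [0, np.float64(-0.0105), np.float64(0.0028), 0, 0, 0], [0, np.float64(-0.0103), np.float64(0.0035), 0, 0, 0], [0, np.float64(-0.0101), np.float64(0.0041), 0, 0, 0], [0, np.float64(-0.0099), np.float64(0.0047), 0, 0, 0], [0, np.float64(-0.0096), np.float64(0.0053), 0, 0, 0], [0, np.float64(-0.0092), np.float64(0.0058), 0, 0, 0], [0, np.float64(-0.0089), np.float64(0.0064), 0, 0, 0]]
[[0, np.float64(-0.0085), np.float64(0.0069), 0, 0, 0], [0, np.float64(-0.008), np.float64(0.0074), 0, 0, 0], [0, np.float64(-0.0076), np.float64(0.0079), 0, 0, 0], [0, np.float64(-0.0071), np.float64(0.0083), 0, 0, 0], [0, np.float64(-0.0066), np.float64(0.0087), 0, 0, 0], [0, np.float64(-0.006), np.float64(0.0091), 0, 0, 0], [0, np.float64(-0.0055), np.float64(0.0094), 0, 0, 0], [0, np.float64(-0.0049), np.float64(0.0097), 0, 0, 0], [0, np.float64(-0.0043), np.float64(0.01), 0, 0, 0], [0, np.float64(-0.0037), np.float64(0.0103), 0, 0, 0]]
```

>>> step_arm:
  commands:
    - [0,-0.0105,-0.0053,0,0,0]
    - [0,-0.0102,-0.0044,0,0,0]
    - [0,-0.0105,-0.0037,0,0,0]
    - [0,-0.0106,-0.0031,0,0,0]
    - [0,-0.0108,-0.0024,0,0,0]
    - [0,-0.0108,-0.0018,0,0,0]
    - [0,-0.0109,-0.0011,0,0,0]
    - [0,-0.0109,-0.0011,0,0,0]
    - [0,-0.0109,-0.0004,0,0,0]
    - [0,-0.0109,0.0002,0,0,0]

```text
time: 5.65
ee_pos: [0.5321, -0.1789, 0.1686]
eef_rot: [0.893, -0.156, 0.073, -0.417]
ft_force: [-0.3, 0.6, 0.1]
width: 0.0002
```

Run:
```python
from h import *
s,p,R=cur(); e=tcp2edge(p,R); print(s["time"],e,np.hypot(e[1]-.002,e[2]-.04),s["ft_force"],s["joint_positions"].round(2))
cv2.imwrite("pics/w4.png",cv2.convertScaleAbs(camera("wrist")[:,:,::-1],alpha=1.5))
```

```text
5.65 [ 0.06969251 -0.12975157  0.16370762] 0.18072645512473393 [-0.3121798   0.60932735  0.07927032] [ 1.15  0.55 -0.61  1.66 -0.56  1.3   0.47]
```

View pics/w4.png

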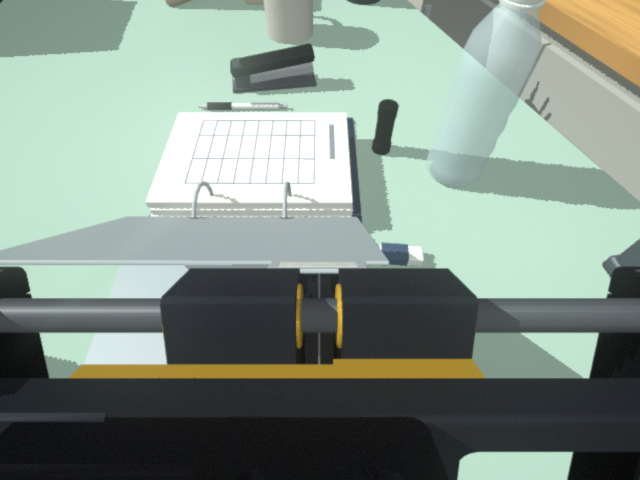

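The top divider stands at about 45° with its tab on the fingertips at (320,268), and the second still lies flat. I'll continue the arc.

>>> step_arm:
  commands:
    - [0,-0.0109,0.0009,0,0,0]
    - [0,-0.0108,0.0015,0,0,0]
    - [0,-0.0107,0.0022,0,0,0]
    - [0,-0.0105,0.0028,0,0,0]
    - [0,-0.0103,0.0035,0,0,0]
    - [0,-0.0101,0.0041,0,0,0]
    - [0,-0.0099,0.0047,0,0,0]
    - [0,-0.0096,0.0053,0,0,0]
    - [0,-0.0092,0.0058,0,0,0]
    - [0,-0.0089,0.0064,0,0,0]

```text
time: 6.7
ee_pos: [0.5638, -0.0909, 0.2216]
eef_rot: [0.893, -0.156, 0.073, -0.416]
ft_force: [-0.1, 0.3, -0.3]
width: 0.0005
```

>>> step_arm:
  commands:
    - [0,-0.0085,0.0069,0,0,0]
    - [0,-0.008,0.0074,0,0,0]
    - [0,-0.0076,0.0079,0,0,0]
    - [0,-0.0071,0.0083,0,0,0]
    - [0,-0.0066,0.0087,0,0,0]
    - [0,-0.006,0.0091,0,0,0]
    - [0,-0.0055,0.0094,0,0,0]
    - [0,-0.0049,0.0097,0,0,0]
    - [0,-0.0043,0.01,0,0,0]
    - [0,-0.0037,0.0103,0,0,0]
    - [0,0,0,0,0,0]

```text
time: 7.8
ee_pos: [0.5996, 0.0112, 0.2123]
eef_rot: [0.893, -0.155, 0.072, -0.417]
ft_force: [0.6, 0.2, 0.1]
width: 0.0003
```

Run:
```python
from h import *
s,p,R=cur(); e=tcp2edge(p,R); print(s["time"],e,np.hypot(e[1]-.002,e[2]-.04),s["ft_force"],s["joint_positions"].round(2))
cv2.imwrite("pics/w5.png",cv2.convertScaleAbs(camera("wrist")[:,:,::-1],alpha=1.5))
```

```text
7.8 [0.0688015  0.07192057 0.20737729] 0.18139471955892908 [0.56316713 0.17251178 0.111377  ] [ 0.95  0.43 -0.74  1.76 -0.68  1.08  0.26]
```

View pics/w5.png

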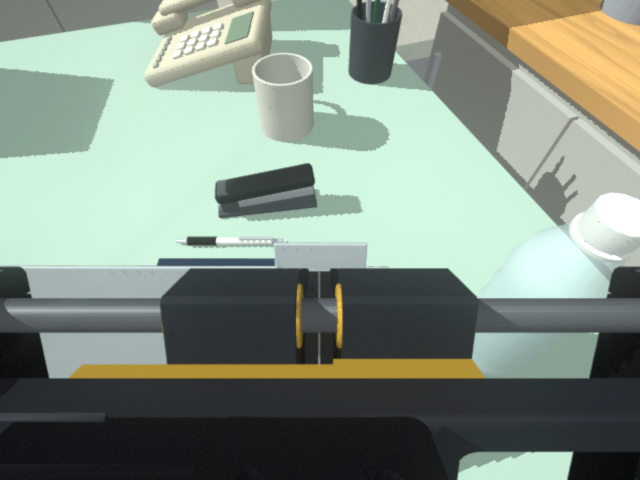

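The divider is past vertical and leaning left, with its tab at (275–367,243–268). Now I withdraw upwards while it sinks and turn the tool vertical.

Run:
```python
from h import *
s,p,R=cur(); A=b2w(np.array([.05,-.03,.29])); Q=b2w(np.array([0,.1005,.11]))
print(rows(p,R,A,orient(0),12)); print(rows(A,orient(0),Q,orient(0),12))
```

```text
[-0.0016  0.0031 -0.0091 -0.0728  0.0001  0.0001]
[-0.0042 -0.0109  0.015   0.      0.      0.    ]
```

>>> step_arm:
  commands:
    - [-0.0016,0.0031,-0.0091,-0.0728,0,0]
    - [-0.0016,0.0031,-0.0091,-0.0728,0,0]
    - [-0.0016,0.0031,-0.0091,-0.0728,0,0]
    - [-0.0016,0.0031,-0.0091,-0.0728,0,0]
    - [-0.0016,0.0031,-0.0091,-0.0728,0,0]
    - [-0.0016,0.0031,-0.0091,-0.0728,0,0]
    - [-0.0016,0.0031,-0.0091,-0.0728,0,0]
    - [-0.0016,0.0031,-0.0091,-0.0728,0,0]
    - [-0.0016,0.0031,-0.0091,-0.0728,0,0]
    - [-0.0016,0.0031,-0.0091,-0.0728,0,0]
    - [-0.0016,0.0031,-0.0091,-0.0728,0,0]
    - [-0.0016,0.0031,-0.0091,-0.0728,0,0]

```text
time: 9.05
ee_pos: [0.5545, -0.0609, 0.2913]
eef_rot: [0.985, -0.173, 0.0, 0.002]
ft_force: [-0.3, 0.1, 0.8]
width: 0.0004
```

>>> step_arm:
  commands:
    - [0,0,0,0,0,0]
    - [0,0,0,0,0,0]
    - [0,0,0,0,0,0]
    - [0,0,0,0,0,0]
    - [0,0,0,0,0,0]
    - [0,0,0,0,0,0]
    - [0,0,0,0,0,0]
    - [0,0,0,0,0,0]
    - [0,0,0,0,0,0]
    - [0,0,0,0,0,0]
    - [0,0,0,0,0,0]
    - [0,0,0,0,0,0]

```text
time: 10.25
ee_pos: [0.5546, -0.0599, 0.2905]
eef_rot: [0.985, -0.172, -0.0, 0.0]
ft_force: [-0.0, 0.2, -0.9]
width: 0.0006
```

>>> step_arm:
  commands:
    - [0,0,0,0,0,0]
    - [0,0,0,0,0,0]
    - [0,0,0,0,0,0]
    - [0,0,0,0,0,0]
    - [0,0,0,0,0,0]
    - [0,0,0,0,0,0]
    - [0,0,0,0,0,0]
    - [0,0,0,0,0,0]
    - [0,0,0,0,0,0]
    - [0,0,0,0,0,0]
    - [0,0,0,0,0,0]
    - [0,0,0,0,0,0]

```text
time: 11.45
ee_pos: [0.5546, -0.0599, 0.2905]
eef_rot: [0.985, -0.172, -0.0, 0.0]
ft_force: [-0.6, 0.0, -0.5]
width: 0.0004
```

Run:
```python
from h import *
s,p,R=cur(); print(s["time"],w2b(p),R.as_matrix()[:,2],s["ft_force"],s["joint_positions"].round(2))
cv2.imwrite("pics/w6.png",cv2.convertScaleAbs(np.hstack([cv2.resize(camera("scene"),(0,0),fx=1.6,fy=1.6)[220:720,130:530], cv2.resize(camera("wrist"),(400,300))[0:300].repeat(1,0) if False else cv2.copyMakeBorder(cv2.resize(camera("wrist"),(400,300)),0,200,0,0,0)])[:,:,::-1],alpha=1.5))
print(rows(p,R,b2w(np.array([0,.1005,.11])),orient(0),12))
```

```text
11.45 [ 0.05057629 -0.03084244  0.29049082] [-1.59224900e-04 -6.64507299e-04 -9.99999767e-01] [-0.63614048  0.04736945 -0.48062191] [ 0.57  0.22 -0.63  1.54  0.13  1.43 -0.42]
[-0.0042 -0.011   0.015   0.0001 -0.      0.    ]
```

View pics/w6.png

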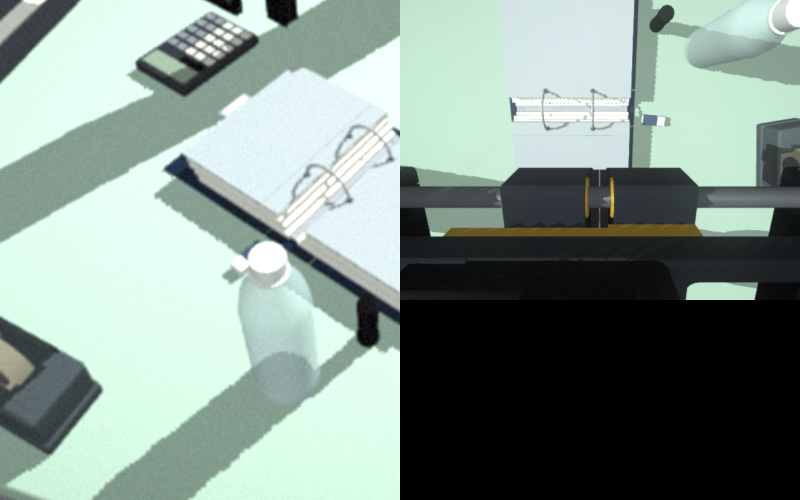

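The top divider now covers the left pages, and the second remains on the right with its tab visible. Next is the press.

>>> step_arm:
  commands:
    - [-0.0042,-0.011,0.015,0,0,0]
    - [-0.0042,-0.011,0.015,0,0,0]
    - [-0.0042,-0.011,0.015,0,0,0]
    - [-0.0042,-0.011,0.015,0,0,0]
    - [-0.0042,-0.011,0.015,0,0,0]
    - [-0.0042,-0.011,0.015,0,0,0]
    - [-0.0042,-0.011,0.015,0,0,0]
    - [-0.0042,-0.011,0.015,0,0,0]
    - [-0.0042,-0.011,0.015,0,0,0]
    - [-0.0042,-0.011,0.015,0,0,0]
    - [-0.0042,-0.011,0.015,0,0,0]
    - [-0.0042,-0.011,0.015,0,0,0]

```text
time: 12.75
ee_pos: [0.5515, 0.0824, 0.1091]
eef_rot: [0.985, -0.172, -0.0, 0.0]
ft_force: [0.5, 0.3, 0.4]
width: 0.0007
```

>>> step_arm:
  commands:
    - [0,0,0.005,0,0,0]
    - [0,0,0.005,0,0,0]
    - [0,0,0.005,0,0,0]
    - [0,0,0.005,0,0,0]
    - [0,0,0.005,0,0,0]
    - [0,0,0.005,0,0,0]
    - [0,0,0.005,0,0,0]
    - [0,0,0.005,0,0,0]
    - [0,0,0.005,0,0,0]
    - [0,0,0,0,0,0]

```text
time: 13.75
ee_pos: [0.5513, 0.0812, 0.0646]
eef_rot: [0.985, -0.172, -0.001, 0.0]
ft_force: [-0.2, -0.2, -0.5]
width: 0.0008
```

>>> step_arm:
  commands:
    - [0,0,0.001,0,0,0]
    - [0,0,0.001,0,0,0]
    - [0,0,0.001,0,0,0]
    - [0,0,0.001,0,0,0]
    - [0,0,0,0,0,0]

```text
time: 14.25
ee_pos: [0.5517, 0.0812, 0.0613]
eef_rot: [0.985, -0.172, -0.0, 0.0]
ft_force: [-0.7, -0.5, -0.5]
width: 0.001
```

>>> step_arm:
  commands:
    - [0,0,0.001,0,0,0]
    - [0,0,0.001,0,0,0]
    - [0,0,0,0,0,0]

```text
time: 14.55
ee_pos: [0.5517, 0.0812, 0.0592]
eef_rot: [0.985, -0.172, -0.0, 0.0]
ft_force: [-0.3, 0.3, 0.3]
width: 0.0003
```

>>> step_arm:
  commands:
    - [0,0,0.001,0,0,0]
    - [0,0,0,0,0,0]

```text
time: 14.75
ee_pos: [0.5518, 0.0812, 0.0589]
eef_rot: [0.985, -0.172, 0.0, 0.001]
ft_force: [-2.4, -0.3, 5.9]
width: 0.0006
```

Contact at about 6 N. I'll hold briefly and then withdraw straight up.

>>> step_arm:
  commands:
    - [0,0,0,0,0,0]
    - [0,0,0,0,0,0]
    - [0,0,0,0,0,0]
    - [0,0,0,0,0,0]
    - [0,0,0,0,0,0]

```text
time: 15.25
ee_pos: [0.5518, 0.0812, 0.0589]
eef_rot: [0.985, -0.172, 0.0, 0.0]
ft_force: [-3.5, -0.5, 6.3]
width: 0.0004
```

>>> step_arm:
  commands:
    - [0,0,-0.005,0,0,0]
    - [0,0,-0.01,0,0,0]
    - [0,0,-0.02,0,0,0]
    - [0,0,-0.02,0,0,0]
    - [0,0,-0.03,0,0,0]
    - [0,0,-0.03,0,0,0]
    - [0,0,-0.03,0,0,0]
    - [0,0,-0.03,0,0,0]
    - [0,0.02,-0.02,0,0,0]
    - [0,0.02,-0.01,0,0,0]
    - [0,0,0,0,0,0]
    - [0,0,0,0,0,0]

```text
time: 16.45
ee_pos: [0.5383, 0.0438, 0.2639]
eef_rot: [0.985, -0.172, 0.0, 0.0]
ft_force: [0.1, -0.8, -0.3]
width: 0.0007
```

>>> step_arm:
  commands:
    - [0,0.04,0,0,0,0]
    - [0,0.04,0,0,0,0]
    - [0,0.04,0,0,0,0]
    - [0,0.04,0,0,0,0]
    - [0,0.04,0,0,0,0]
    - [0,0.04,0,0,0,0]
    - [0,0.04,0,0,0,0]
    - [0,0.04,0,0,0,0]
    - [0,0,0,0,0,0]
    - [0,0,0,0,0,0]
    - [0,0,0,0,0,0]

```text
time: 17.55
ee_pos: [0.4308, -0.2558, 0.2633]
eef_rot: [0.985, -0.171, -0.0, -0.0]
ft_force: [0.1, 0.2, 0.1]
width: 0.0005
```

Run:
```python
from h import *
s,p,R=cur(); print(s["time"],p,s["ft_force"],np.abs(s["joint_vel"]).max())
t=cv2.resize(camera("top")[70:345,100:500],None,fx=2,fy=2,interpolation=cv2.INTER_CUBIC)
cv2.imwrite("pics/end.png",cv2.convertScaleAbs(t[:,:,::-1],alpha=1.6))
```

```text
17.55 [ 0.4307839  -0.25576051  0.26331278] [0.08851267 0.19272664 0.07160223] 0.00705281282309355
```

View pics/end.png

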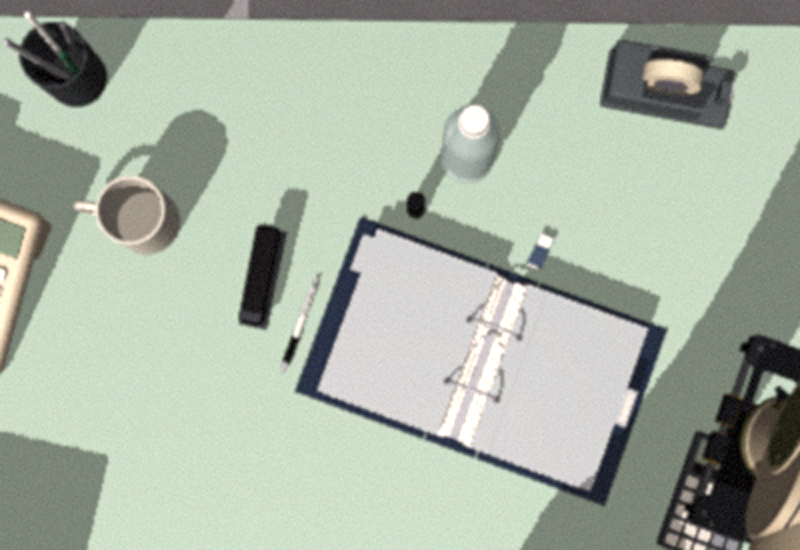

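The top divider lies flat on the left pages with its tab at (363,252). The second lies on the right with its tab at (627,408), nothing else looks shifted, and the hand is clear.

```bash
python3 -c "
from bench import *
print(close_job())"
```

```text
the job is handed in; nothing more can be done
None
```

The job is done and handed in. With the fingers closed, I lifted the uppermost divider by its tab on the fingertips. I carried it past vertical, let it sink onto the left-hand pages, then pressed it at mid-sheet for about half a second with about 6 N. After that I withdrew the hand upwards and to the side.

- **Divider positions:** the last top picture shows the top divider flat on the left pages and the second still flat on the right with its tab in place.
- **Other objects:** the pen, stapler, stamp, eraser, bottle and mug look unmoved by eye; I did not measure their positions again. The arm partly hid the calculator in that picture. It looked undisturbed in an earlier scene view taken after the turn.
- **Robot state:** the force reading was about zero with the hand clear. The job took about 17.6 s, and no checks failed or disagreed.

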